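# Close the parts case and build the column

### The arm

A 6-joint arm with a two-finger parallel gripper is mounted at the origin on the work surface. World frame = base frame: x ahead of the robot, y to its left, z up, the work surface at z = 0. Lengths are in mm, angles in rad, forces in N, time in s.
With the tool pointing down it reaches from about 275 to 1000 mm from the base axis. Payload 8.4 kg.
Tool frame: the origin (TCP) lies between the finger pads; the fingertips stand 17 mm ahead of it and the grasp point (between the pads) lies 2 mm behind it; z points along the fingers, y is the line along which they close (so a half turn about z gives the same grasp; the last joint's range is limited). The gripper opens to 85 mm and grips with 20 to 120 N. Pads are 22 mm wide; open, the fingers measure 114 mm over their backs; the gripper's body (76 mm by 85 mm) begins 54 mm behind the grasp point. The pads swing forward as they close: fully open they stand 13 mm farther back than shut.
Start: joints at [-1.216, 0.353, 1.633, -0, 1.155, -0.002], TCP at [218.297, -585.64, 248.281] pointing down, gripper open.
Joint ranges: [-2.63, 2.63], [-0.92, 2.1], [0.06, 2.66], [-1.3, 4.44], [0, 2.69], [-3.02, 3.02]. Speed limits (rad/s): [2.22, 2.22, 2.79, 3.14, 3.14, 3.14].

### API

Orientations are given as [roll, pitch, yaw] about the fixed x, y, z axes, in that order (R = Rz(yaw) Ry(pitch) Rx(roll)).
In Python, from rig import sense, grab_frame, sign_off gives the robot as it stands. The module is installed in compiled form; this text tells all that it offers.
- The arm moves only by the tool send_rows, never from a script. Its argument "moves" is a list that holds one entry, the list of rows, each a list of 7 numbers: the shift along the world's x, y, z in m, then the turn, a rotation vector about the world's x, y, z in rad, then the opening, from -1 (shut) to 1 (fully open). In form: [[[dx, dy, dz, rx, ry, rz, jaw], ...]]. A call has 1 to 10 rows; each row shifts and turns the commanded pose from where the row before left it; what a row does not reach is not made up. A row lasts 1/10 s, in which the tool goes at most 50 mm and 8.59 degrees, less where a joint would pass 70% of its speed; a pose out of reach is approached as far as the arm can. A call with a gripper value outside its range is refused whole. The fingers move at their own pace and stop on an object; "grip_force" is the grip in N (left out, the last holds). Time passes only in rows, so rows that do not move let the fingers close. It gives the time, the measured TCP pose, the force, the opening and the grip force at its end, in the units of the state.
- sense(): the state, without advancing time (a new reading comes with each control period).
- grab_frame(name): name is "scene" or "top"; returns a dict with "img" (384x512x3 uint8, red, green, blue), "mtx" (3x3 intrinsics, pixels), "rvec" (rotation vector, rad) and "tvec" (3), from world to camera coordinates, as OpenCV has them. Camera axes: x right, y down, z forward; pixel columns grow to the right and rows downward; lengths in mm; the calibration is good to about 2 mm. A picture is of the moment at which its call begins. There is no depth.
- sign_off(): hands the job in; it is judged then, once.
The state is a dict: "clock": time; "qpos": joint angles; "qvel": joint speeds; "joint_efforts": joint torques, N m; "eef_pos": TCP position; "tcp_rot": TCP orientation; "contact_force": force on the tool from outside, world axes, zero at the start; "wrist_torque": the same for the moment, N m; "opening": opening from 0.0 (shut) to 1.0 (fully open); "grasp_force": force on a finger pad.
Only numpy, scipy, OpenCV 4.12 (cv2) and the standard library are available. Lean on these libraries where they do the work, as an engineer would, in place of code of your own. Each camera call takes 0.05 s, during which the arm holds its last target. There are 200 camera calls.

### The job

Take the long parts case out of its yellow bin, push its pulled-out black slip cap fully home (the steel bench stop is there to push against) and stack it squarely on the closed case on the plywood board; then stack the short, already closed case from the other bin centred and square on top. All caps must face the same way and be shut. Set the cases down gently, keep the column on its board, and do not disturb the other things on the bench.

Things in the scene. Friction and masses are not known exactly. Their poses are not given: they have to be found in the camera images.
- long: the longer case, lying flat: grey body 110 mm long, then black slip cap 50 mm long; both 56 wide, 40 high; 160 mm closed. Origin: centre of the closed case's underside; x runs from the closed end (-80 mm) to the cap (+80 mm closed). The cap starts pulled out, showing a thinner neck. Starts in a yellow bin, cap inside, about 50 mm of its closed end out of the bin's open front.
- short: the shorter case, lying flat: grey body 90 mm long, then black slip cap 42 mm long; both 56 wide, 40 high; 132 mm closed. Origin: centre of the closed case's underside; x runs from the closed end (-66 mm) to the cap (+66 mm closed). Its cap is already home. Starts in a yellow bin, cap inside, about 50 mm of its closed end out of the bin's open front.
- long_cap (a joint): how far the long case's cap stands out, m: 0 = fully home, up to 0.03; it starts at 0.016 to 0.026. A stiff detent holds it where it is: about 7 N along the case moves it, so the case slides along the bench unless its closed end is against something.
- short_cap (a joint): the same for the short case's cap, which starts at 0, fully home, and must still be home at the end
- long_end (a point): centre of the outer end face of the long case's cap (moves with the cap), 20 mm above the case's underside
- short_end (a point): the same for the short case's cap
- base: the closed case already on the plywood board, the first of the column: same shape as the long case when closed (160 x 56 x 40 mm), its cap does not move, loose, 0.45 kg. Origin: centre of its underside (8 mm above the bench); x points to its black cap.
- board: plywood board fixed to the bench under the column, 190 x 90 mm, 8 mm thick. Origin: centre of its underside.
- stop: steel bench stop fixed to the bench, to push cases against: a channel 64 mm wide, open towards its +x and above. Origin: on the bench, on the channel's centre line, 100 mm in front (+x) of the upright stop face (36 mm high). Two cheeks, 30 mm high and 14 mm thick with rounded ends, flank the channel for 52 mm from the stop face.
- bin_a: open-topped, open-fronted yellow bin fixed to the bench, outside 160 mm deep (x), 92 mm wide (y), 52 mm high; walls 6 mm, floor 4 mm. Origin: centre of its underside; its open front is at x = -80 mm. It holds the long or the short case (which one varies); beside the case there is only about 12 mm to each wall.
- bin_b: the same, the other bin
- spray_front: white spray can, 54 mm across, 179 mm tall, near the robot in the middle; a bystander, loose, to be left alone; origin at the centre of its underside
- spray_back: grey spray can with a black cap, 54 mm across, 179 mm tall, behind the gap between the two bins; a bystander, loose, to be left alone; origin at the centre of its underside
- pulley: steel belt pulley lying flat, 72 mm across, 44 mm high with its hub; a bystander, loose, to be left alone; origin at the centre of its underside
- tub: blue plastic bowl, 90 mm across, 45 mm high; a bystander, loose, to be left alone; origin at the centre of its underside
- driver: screwdriver lying flat, 150 mm long, nearest the robot; a bystander, loose, to be left alone; origin at its middle on the bench
- alternator: aluminium alternator housing, about 140 mm across its lugs, 106 mm high with its shaft; a bystander, loose, to be left alone; origin at the centre of its underside
- flask: white bottle, 60 mm across, 170 mm tall; a bystander, loose, to be left alone; origin at the centre of its underside

How it is judged (in metres and radians):
At the end, for the whole second after the job is handed in: Both caps home (within 2.5 mm); long case flat on the base case, short case flat on the long one, each centred within 10 mm and square within 0.12 rad, caps facing as the base's; base case level, within 25 mm of the board's centre; all three at rest (value of joint each of long_cap, short_cap below 0.0025 m and x of long in the frame of base between -0.01 and 0.01 m and y of long in the frame of base between -0.01 and 0.01 m and z of long in the frame of base between 0.036 and 0.044 m and angle between the x axis of long and the x axis of base, either way round below 0.12 rad and x of long_end in the frame of base above 0.04 m and x of short in the frame of long between -0.01 and 0.01 m and y of short in the frame of long between -0.01 and 0.01 m and z of short in the frame of long between 0.036 and 0.044 m and angle between the x axis of short and the x axis of long, either way round below 0.12 rad and x of short_end in the frame of long above 0.04 m and horizontal distance between base and board below 0.025 m and angle between base's own z axis and vertical below 0.05 rad and linear speed of each of long, short, base below 0.02 m/s); the robot touches nothing.
It fails at once if a bystander was disturbed (moved more than 30 mm) (distance of any of spray_front, spray_back, pulley, tub, driver, alternator, flask from where it was at the start of the episode above 0.03 m).
It fails at once if a case was dropped (fell at over 0.5 m/s, not held) ((linear speed of long above 0.5 m/s and contact force between long and the fingers below 0.05 N) or (linear speed of short above 0.5 m/s and contact force between short and the fingers below 0.05 N)).
It also fails if it takes over 64 s, if anything falls off the work surface, if the arm or the gripper's body presses on something with over 40 N, if the wrist force passes 120 N, or if a joint passes its speed limit or range.

## Working session

There is one attempt and no reset: what is moved stays moved. The work goes in short steps, Python scripts to look and compute and a tool call to move; the robot and the scene stay as the last step left them, time stands still between calls to the robot, and variables do not carry over. Pictures are saved under pics/ and viewed, at most 10 in all, crops included, and the job is handed in when it is done.

Besides the shell and the picture viewer there is one more tool, called after ">>>" by a JSON object that holds its "fn" and its "kwargs", one argument or row to a line. send_rows: Moves the arm, as the interface text tells. Its arguments: {"type":"object","properties":{"moves":{"type":"array"},"grip_force":{"type":"number"}},"required":["moves"]}

```bash
mkdir -p pics; python3 - <<'E'
from rig import *
import cv2,pickle
d={}
for n in("scene","top"):
    f=grab_frame(n);d[n]=f;cv2.imwrite(f"pics/{n}0.png",cv2.resize(f["img"][:,:,::-1],(800,600),interpolation=cv2.INTER_CUBIC))
    print(n,f["mtx"],f["rvec"],f["tvec"])
pickle.dump(d,open("f0.pkl","wb"))
print(sense())
E
```

```text
scene [[418.45680718   0.         253.12291352]
 [  0.         418.45680718 188.7357906 ]
 [  0.           0.           1.        ]] [ 1.74298971  2.00806182 -0.65464415] [  75.71177747 -393.97133698 1625.21807945]
top [[371.89149439   0.         252.34345338]
 [  0.         371.89149439 192.48270182]
 [  0.           0.           1.        ]] [ 2.14961799 -2.20124799  0.10733926] [  26.66464622  558.46965931 1108.93278398]
{'clock': 0.1, 'qpos': array([-1.21636339e+00,  3.53563328e-01,  1.63404408e+00,  6.96742765e-07,
        1.15520270e+00, -2.38769699e-03]), 'qvel': array([-0.00044618, -0.00267002, -0.0013157 ,  0.00039326,  0.00012851,
        0.00067578]), 'joint_efforts': array([-6.08740847e-04, -6.06354904e+01, -3.42818928e+01, -7.01363729e-05,
        4.00791483e-03,  3.06020979e-05]), 'eef_pos': array([ 218.18006168, -585.25716268,  247.6531717 ]), 'tcp_rot': array([-3.14037520e+00, -3.54400372e-06,  3.56820348e-01]), 'contact_force': array([ 0.85101627,  0.47109782, -0.23098306]), 'wrist_torque': array([-0.02681556, -0.03468259,  0.01331031]), 'grasp_force': 0.0, 'opening': 1.001355446492806}
```

View pics/scene0.png

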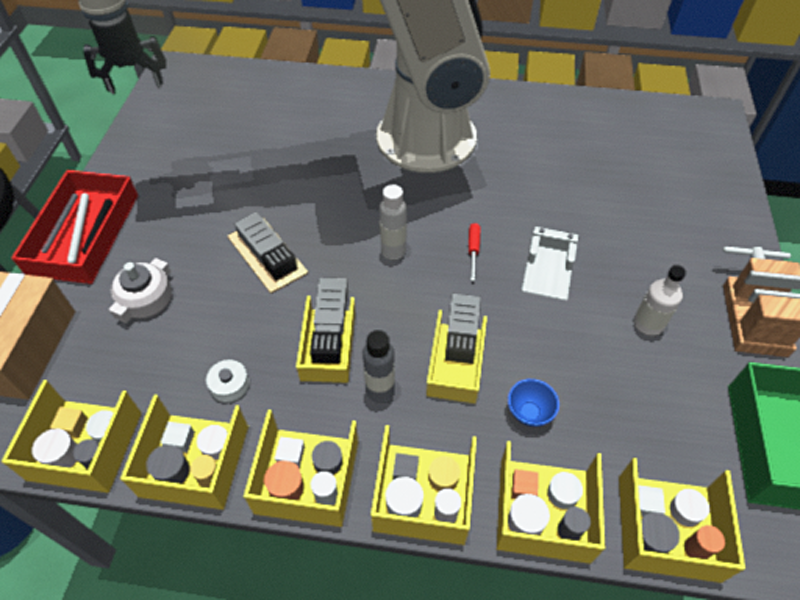

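View pics/top0.png

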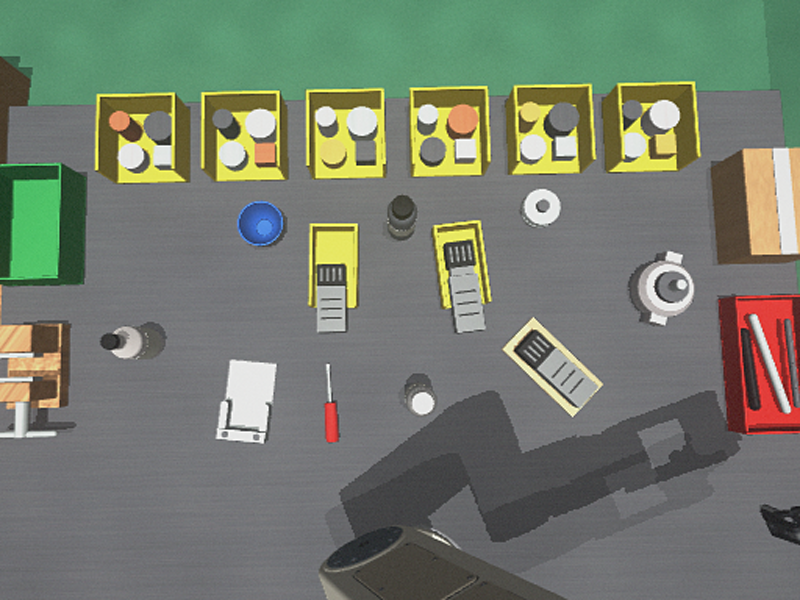

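The top view has the robot at the bottom (x up, y left). The long case is in the right bin at (462,285), the short one in the left bin at (333,300), the base case on plywood at (552,366) with its cap up-left, and the stop at (245,400) opening upwards. I'll zoom in for the corners.

```bash
python3 - <<'E'
import cv2,pickle
d=pickle.load(open("f0.pkl","rb"));im=d["top"]["img"][:,:,::-1]
def crop(c0,r0,w,h,s,n):
    o=cv2.resize(im[r0:r0+h,c0:c0+w],None,fx=s,fy=s,interpolation=cv2.INTER_CUBIC)
    for k in range(0,w,10):cv2.putText(o,str(c0+k),(k*s,8),0,.3,(0,255,255),1);cv2.line(o,(k*s,10),(k*s,14),(0,255,255))
    for k in range(0,h,10):cv2.putText(o,str(r0+k),(0,k*s+4),0,.3,(0,255,255),1)
    cv2.imwrite(n,o)
crop(265,135,130,97,6,"pics/c1.png".replace("c1","long"))
crop(310,195,90,75,8,"pics/base.png")
crop(130,135,110,97,6,"pics/left.png") if 0 else crop(135,135,110,97,6,"pics/left.png")
crop(130,222,60,66,9,"pics/stop.png")
E
```

```text
(no output)
```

View pics/long.png

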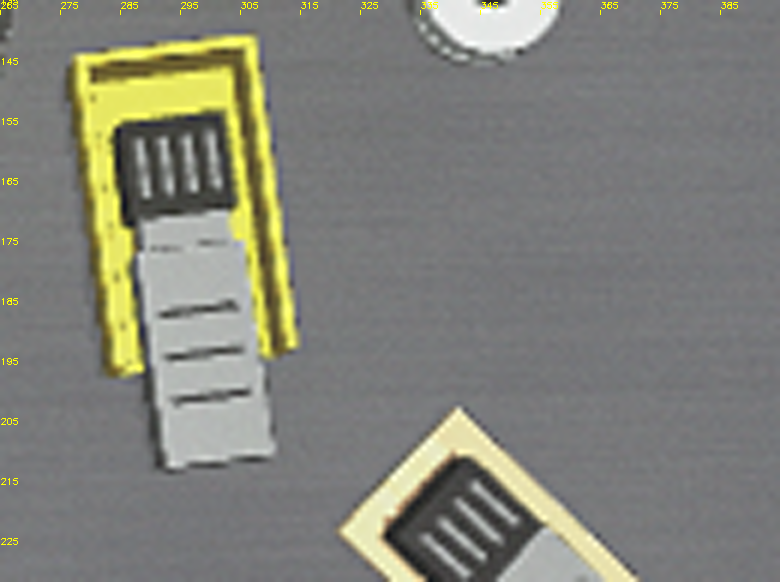

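View pics/base.png

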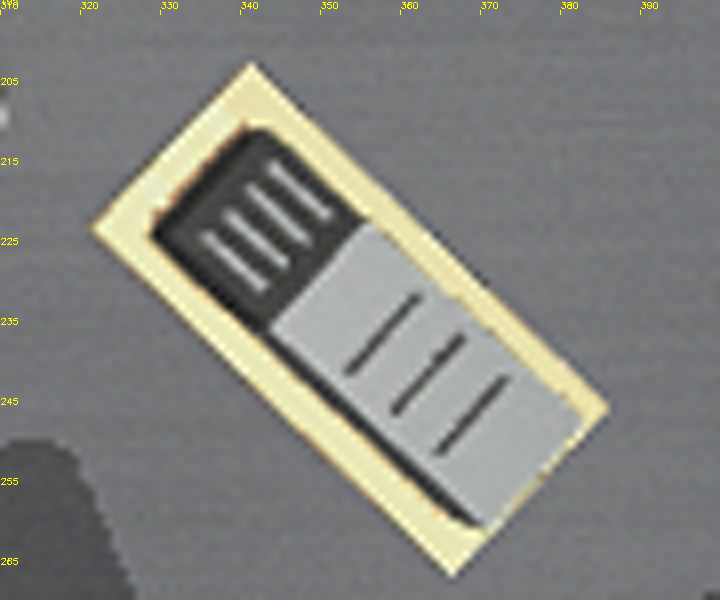

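View pics/left.png

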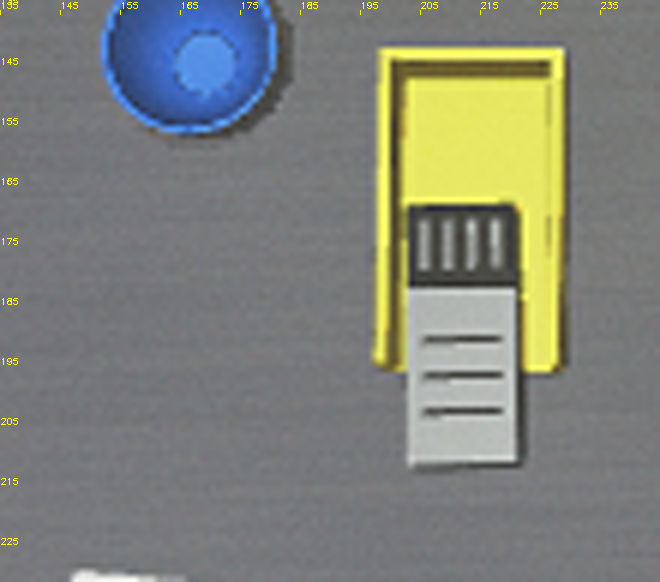

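View pics/stop.png

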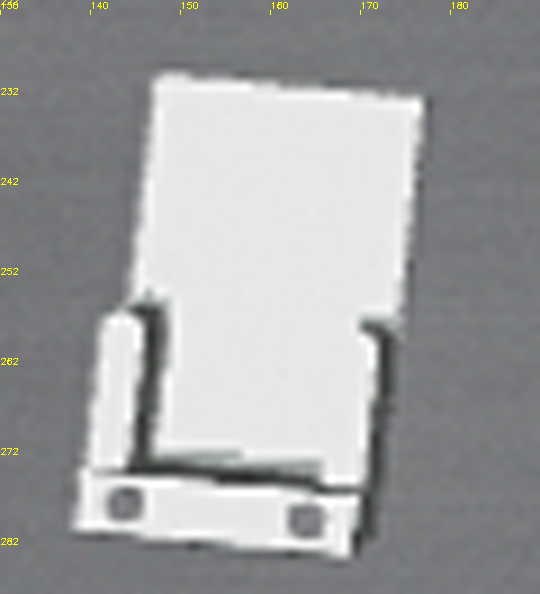

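The crops give the corners of both cases (closed ends at (167,468)/(274,457) and (407,465)/(518,463)), the base and board, and the stop block, all in crop pixels. Next I'll fit planar poses to them.

```bash
cat > geo.py <<'E'
import numpy as np,cv2
from scipy.optimize import least_squares
def W(p,x):
    c,s=np.cos(x[2]),np.sin(x[2]);p=np.asarray(p,float)
    return np.c_[p[:,0]*c-p[:,1]*s+x[0],p[:,0]*s+p[:,1]*c+x[1],p[:,2]]
def proj(P,f):return cv2.projectPoints(np.asarray(P,float),f["rvec"],f["tvec"],f["mtx"],None)[0][:,0]
def fit(p,px,f,x0):
    r=least_squares(lambda x:(proj(W(p,x),f)-px).ravel(),x0,loss="soft_l1",x_scale=[100,100,1]);return r.x,r.fun.reshape(-1,2)
def uncrop(uv,c0,r0,s):return (np.array(uv,float)+.5)/s-.5+[c0,r0]
E
python3 - <<'E'
from geo import *
import pickle
f=pickle.load(open("f0.pkl","rb"))["top"]
def go(n,p,uv,c,x0):
    x,r=fit(p,uncrop(uv,*c),f,x0);print(n,np.round(x,3),"res",np.round(r,1).tolist())
# top view: image up=+x, left=+y
L=(265,135,6);B=(310,195,8);S=(135,135,6);T=(130,222,9)
go("longbody",[[-80,28,44],[-80,-28,44],[30,28,44],[30,-28,44]],[(167,468),(274,457),(137,250),(242,240)],L,[600,-100,0])
go("longcap(x0 = shifted)",[[30,28,44],[30,-28,44],[80,28,44],[80,-28,44]],[(125,226),(237,208),(115,125),(225,112)],L,[600,-100,0])
go("binA",[[80,46,52],[80,-46,52],[-80,46,52],[-80,-46,52]],[(75,55),(255,37),(105,372),(297,347)],L,[600,-100,0])
go("base",[[30,28,48],[30,-28,48],[-80,28,48],[-80,-28,48],[80,28,48],[80,-28,48]],[(270,328),(368,222),(488,527),(585,412),(150,235),(256,124)],B,[450,-250,.8])
go("board",[[95,45,8],[95,-45,8],[-95,45,8],[-95,-45,8]],[(93,228),(252,65),(452,575),(608,407)],B,[450,-250,.8])
go("short",[[-66,28,44],[-66,-28,44],[66,28,44],[66,-28,44],[24,28,44],[24,-28,44]],[(407,465),(518,463),(408,205),(518,205),(408,287),(518,287)],S,[600,100,0])
go("binB",[[80,46,52],[80,-46,52],[-80,46,52],[-80,-46,52]],[(380,50),(563,48),(375,362),(563,370)],S,[600,100,0])
go("stop",[[-100,46,36],[-100,-46,36]],[(90,470),(362,490)],T,[400,250,0])
go("stop cheeks",[[-100,32,36],[-48,39,30],[-100,-46,36]],[(130,468),(122,312),(362,490)],T,[400,250,0])
from rig import sense
E
```

```text
longbody [ 5.75918e+02 -1.23356e+02  9.90000e-02] res [[-0.5, 0.2], [0.2, -0.3], [-0.3, 0.3], [0.6, -0.3]]
longcap(x0 = shifted) [ 5.90707e+02 -1.19669e+02  9.80000e-02] res [[0.3, -0.5], [0.0, 0.3], [-0.1, 0.1], [-0.2, 0.1]]
binA [ 6.26662e+02 -1.16536e+02  8.30000e-02] res [[-0.2, -0.0], [0.0, -0.2], [0.8, -0.3], [-0.5, 0.6]]
base [ 422.432 -291.132    0.817] res [[-1.0, -0.1], [-1.0, -0.9], [0.1, 0.1], [0.2, 0.2], [1.3, 0.3], [0.3, 0.1]]
board [ 424.498 -293.935    0.771] res [[-0.3, -0.1], [-0.2, -0.5], [0.0, 0.4], [0.5, 0.1]]
short [ 5.66855e+02  1.35385e+02 -1.60000e-02] res [[-0.1, 0.2], [0.1, 0.4], [-0.1, -0.2], [0.1, -0.3], [-0.2, -0.0], [0.1, -0.2]]
binB [ 6.30065e+02  1.29955e+02 -2.60000e-02] res [[0.1, -0.2], [0.1, 0.2], [0.1, 0.6], [-0.3, -0.7]]
stop [ 4.19344e+02  2.98809e+02 -9.70000e-02] res [[-0.4, -0.0], [0.4, 0.0]]
stop cheeks [ 4.19834e+02  3.00430e+02 -9.00000e-02] res [[-0.4, 0.5], [0.3, -0.2], [0.1, -0.2]]
```

```bash
python3 - <<'E'
from geo import *
import pickle
d=pickle.load(open("f0.pkl","rb"));f=d["top"]
B=(310,195,8)
x,r=fit([[30,28,48],[30,-28,48],[-80,28,48],[-80,-28,48],[80,-28,48]],uncrop([(270,328),(368,222),(488,527),(585,412),(264,125)],*B),f,[420,-290,.8]);print("base",x,r.round(1).tolist())
def ray(px,f,z):
    R=cv2.Rodrigues(f["rvec"])[0];c=-R.T@f["tvec"].ravel();v=R.T@np.linalg.solve(f["mtx"],[*px,1]);return c+v*(z-c[2])/v[2]
k=.64
print("sprayfront",ray((421*k,403*k),f,179),ray((393*k,250*k),d["scene"],0))
print("sprayback",ray((404*k,204*k),f,179));print("driver",ray((328*k,363*k),f,5),ray((333*k,440*k),f,10),"tub",ray((262*k,222*k),f,30))
s=d["scene"]["img"][:,:,::-1];s=cv2.resize(s,None,fx=4,fy=4,interpolation=cv2.INTER_CUBIC)
def box(x0,x1,h,z0,z1,p,c):
    for z in(z0,z1):
        q=proj(W([[x0,h,z],[x1,h,z],[x1,-h,z],[x0,-h,z]],p),d["scene"]);cv2.polylines(s,[np.int32((q+.5)*4-.5)],True,c,1)
box(-80,80,28,8,48,x,(0,0,255));box(-95,95,45,0,8,[424.5,-293.9,.771],(255,0,0))
box(-80,30,28,4,44,[575.9,-123.4,.098],(0,0,255));box(-66,66,28,4,44,[566.9,135.4,-.016],(0,0,255))
box(-114,-100,46,0,36,[419.5,299.5,-.093],(0,0,255));box(-100,0,32,0,1,[419.5,299.5,-.093],(0,0,255))
cv2.imwrite("pics/ov.png",np.vstack([s[520:980,560:1360],s[560:700,1280:1520].repeat(1,0) if 0 else np.hstack([s[560:700,1280:1520],np.zeros((140,560,3),np.uint8)])]))
E
```

```text
base [ 422.17625713 -292.49316249    0.80727681] [[-0.5, -0.1], [-0.4, -0.9], [0.4, 0.3], [0.6, 0.5], [-0.1, -0.1]]
sprayfront [372.8842799  -26.00256653 179.        ] [374.28971771 -28.23634507   0.        ]
sprayback [710.92978916  -6.34851231 179.        ]
driver [440.91919737 146.73266676   5.        ] [292.43054434 138.46398659  10.        ] tub [720.5454587  270.28705773  30.        ]
```

View pics/ov.png

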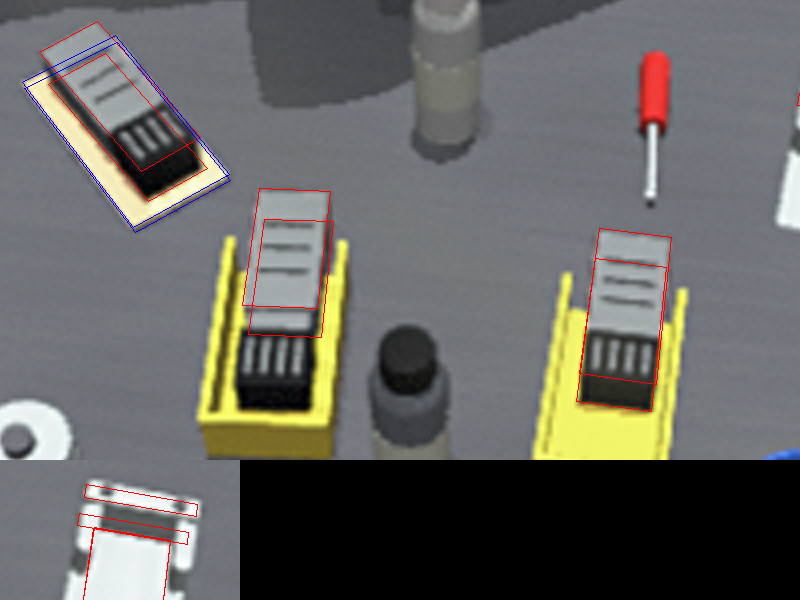

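>>> {"fn": "send_rows", "kwargs": {
  "moves": [
    [[0.025, 0.038, 0, 0, 0, -0.021, 1], [0.025, 0.038, 0, 0, 0, -0.021, 1], [0.025, 0.038, 0, 0, 0, -0.021, 1], [0.025, 0.038, 0, 0, 0, -0.021, 1], [0.025, 0.038, 0, 0, 0, -0.021, 1], [0.025, 0.038, 0, 0, 0, -0.021, 1], [0.025, 0.038, 0, 0, 0, -0.021, 1], [0.025, 0.038, 0, 0, 0, -0.021, 1], [0.025, 0.038, 0, 0, 0, -0.021, 1], [0.025, 0.038, 0, 0, 0, -0.021, 1]]
  ],
  "grip_force": 100
}}

```text
clock: 1.1
eef_pos: [468.9, -203.9, 248.2]
tcp_rot: [-3.142, 0.0, 0.146]
contact_force: [0.6, -1.1, 0.7]
opening: 0.997
grasp_force: 0.0
```

The overlay matches the picture within about a pixel for both cases, the base, the board and the stop. I'll go down on the long case's closed end.

>>> {"fn": "send_rows", "kwargs": {
  "moves": [
    [[0.026, 0.037, 0, 0, 0, -0.023, 1], [0.026, 0.038, 0, 0, 0, -0.023, 1], [0, 0, -0.04, 0, 0, 0, 1], [0, 0, -0.04, 0, 0, 0, 1], [0, 0, -0.04, 0, 0, 0, 1], [0, 0, -0.04, 0, 0, 0, 1], [0, 0, -0.035, 0, 0, 0, 1], [0, 0, -0.029, 0, 0, 0, 1], [0, 0, 0, 0, 0, 0, -0.6], [0, 0, 0, 0, 0, 0, -0.6]]
  ],
  "grip_force": 100
}}

```text
clock: 2.1
eef_pos: [520.0, -130.6, 24.3]
tcp_rot: [-3.141, 0.001, 0.101]
contact_force: [1.2, 0.1, 0.8]
opening: 0.692
grasp_force: 0.0
```

>>> {"fn": "send_rows", "kwargs": {
  "moves": [
    [[0, 0, 0, 0, 0, 0, -0.6], [0, 0, 0, 0, 0, 0, -0.6], [0, 0, 0, 0, 0, 0, -0.6], [0, 0, 0, 0, 0, 0, -0.6]]
  ]
}}

```text
clock: 2.5
eef_pos: [520.8, -130.8, 25.1]
tcp_rot: [3.141, -0.001, 0.101]
contact_force: [-1.0, 1.0, 4.2]
opening: 0.642
grasp_force: 105.4
```

>>> {"fn": "send_rows", "kwargs": {
  "moves": [
    [[0, 0, 0.01, 0, 0, 0, -0.6], [0, 0, 0.02, 0, 0, 0, -0.6], [0, 0, 0.03, 0, 0, 0, -0.6], [0, 0, 0.04, 0, 0, 0, -0.6], [0, 0, 0.04, 0, 0, 0, -0.6], [0, 0, 0.04, 0, 0, 0, -0.6], [0, 0, 0.04, 0, 0, 0, -0.6], [0, 0, 0.03, 0, 0, 0, -0.6]]
  ],
  "grip_force": 120
}}

```text
clock: 3.3
eef_pos: [520.4, -130.7, 277.8]
tcp_rot: [3.141, -0.003, 0.101]
contact_force: [0.1, -0.5, -3.7]
opening: 0.64
grasp_force: 126.5
```

```bash
python3 - <<'E'
from rig import *
import cv2
s=sense();print(s["eef_pos"],s["contact_force"],s["wrist_torque"],s["grasp_force"])
a=grab_frame("scene")["img"][40:310,120:400,::-1]
cv2.imwrite("pics/held.png",cv2.resize(a,None,fx=2,fy=2,interpolation=cv2.INTER_CUBIC))
E
```

```text
[ 520.38040921 -130.65005587  277.75296552] [ 0.09556964 -0.50733311 -3.74760823] [ 0.0411154  0.1516177 -0.0195701] 126.54914617538452
```

View pics/held.png

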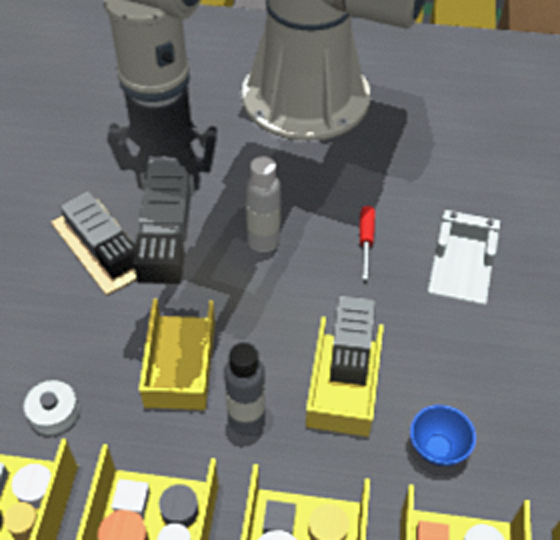

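The picture shows the long case held level, clear of the empty bin (case at about (162,215)). I'll carry it over the cans to the stop.

>>> {"fn": "send_rows", "kwargs": {
  "moves": [
    [[-0.004, 0.02, 0, 0, 0, -0.02, -0.6], [-0.013, 0.046, 0, 0, 0, -0.02, -0.6], [-0.013, 0.047, 0, 0, 0, -0.02, -0.6], [-0.013, 0.047, 0, 0, 0, -0.02, -0.6], [-0.013, 0.047, 0, 0, 0, -0.02, -0.6], [-0.013, 0.047, 0, 0, 0, -0.02, -0.6], [-0.013, 0.047, 0, 0, 0, -0.02, -0.6], [-0.013, 0.047, 0, 0, 0, -0.02, -0.6], [-0.013, 0.047, 0, 0, 0, -0.02, -0.6], [-0.008, 0.037, 0, 0, 0, -0.014, -0.6]]
  ]
}}

```text
clock: 4.35
eef_pos: [402.7, 303.6, 274.7]
tcp_rot: [-3.141, 0.0, -0.093]
contact_force: [0.7, 0.8, -3.1]
opening: 0.637
grasp_force: 127.2
```

>>> {"fn": "send_rows", "kwargs": {
  "moves": [
    [[0, 0, -0.02, 0, 0, 0, -0.6], [0, 0, -0.04, 0, 0, 0, -0.6], [0, 0, -0.045, 0, 0, 0, -0.6], [0, 0, -0.045, 0, 0, 0, -0.6], [0, 0, -0.04, 0, 0, 0, -0.6], [0, 0, -0.025, 0, 0, 0, -0.6], [0, 0, -0.018, 0, 0, 0, -0.6], [0, 0, 0, 0, 0, 0, -0.6]]
  ]
}}

```text
clock: 5.15
eef_pos: [402.8, 300.3, 39.5]
tcp_rot: [3.139, 0.003, -0.093]
contact_force: [0.1, -0.8, -3.5]
opening: 0.639
grasp_force: 127.2
```

>>> {"fn": "send_rows", "kwargs": {
  "moves": [
    [[0, 0, -0.006, 0, 0, 0, -0.6], [0, 0, -0.004, 0, 0, 0, -0.6], [0, 0, -0.003, 0, 0, 0, -0.6], [0, 0, -0.002, 0, 0, 0, -0.6], [0, 0, 0, 0, 0, 0, -0.6]]
  ]
}}

```text
clock: 5.65
eef_pos: [404.4, 301.4, 26.4]
tcp_rot: [-3.141, -0.0, -0.093]
contact_force: [0.2, -0.1, -2.9]
opening: 0.637
grasp_force: 127.2
```

>>> {"fn": "send_rows", "kwargs": {
  "moves": [
    [[0, 0, -0.002, 0, 0, 0, -0.6], [0, 0, -0.001, 0, 0, 0, -0.6], [0, 0, -0.001, 0, 0, 0, -0.6], [0, 0, 0, 0, 0, 0, -0.6]]
  ]
}}

```text
clock: 6.05
eef_pos: [404.3, 301.3, 22.2]
tcp_rot: [3.142, 0.0, -0.093]
contact_force: [0.1, 1.0, -2.0]
opening: 0.642
grasp_force: 127.2
```

>>> {"fn": "send_rows", "kwargs": {
  "moves": [
    [[0, 0, -0.001, 0, 0, 0, -0.6], [0, 0, 0, 0, 0, 0, 0.3], [0, 0, 0, 0, 0, 0, 1], [0, 0, 0, 0, 0, 0, 1], [0, 0, 0, 0, 0, 0, 1], [0, 0, 0, 0, 0, 0, 1], [0, 0, 0, 0, 0, 0, 1]]
  ]
}}

```text
clock: 6.75
eef_pos: [404.4, 301.4, 21.3]
tcp_rot: [-3.141, -0.0, -0.093]
contact_force: [-0.7, 0.3, 0.4]
opening: 0.997
grasp_force: 0.0
```

>>> {"fn": "send_rows", "kwargs": {
  "moves": [
    [[0.028, -0.0025, 0, 0, 0, 0, 1], [0.03, -0.003, 0, 0, 0, 0, 1], [0, 0, 0, 0, 0, 0, 1], [0, 0, 0, 0, 0, 0, -0.6], [0, 0, 0, 0, 0, 0, -0.6], [0, 0, 0, 0, 0, 0, -0.6], [0, 0, 0, 0, 0, 0, -0.6], [0, 0, 0, 0, 0, 0, -0.6], [0, 0, 0, 0, 0, 0, -0.6]]
  ],
  "grip_force": 80
}}

```text
clock: 7.65
eef_pos: [461.4, 295.8, 21.4]
tcp_rot: [3.141, 0.001, -0.093]
contact_force: [-2.5, -0.5, 5.9]
opening: 0.648
grasp_force: 85.1
```

>>> {"fn": "send_rows", "kwargs": {
  "moves": [
    [[0, 0, 0.003, 0, 0, 0, -0.6], [-0.012, 0.001, 0, 0, 0, 0, -0.6], [-0.015, 0.0015, 0, 0, 0, 0, -0.6], [-0.012, 0.001, 0, 0, 0, 0, -0.6], [-0.008, 0.0008, 0, 0, 0, 0, -0.6], [-0.004, 0.0004, 0, 0, 0, 0, -0.6], [0, 0, 0, 0, 0, 0, -0.6]]
  ]
}}

```text
clock: 8.35
eef_pos: [410.7, 300.7, 24.3]
tcp_rot: [3.141, 0.0, -0.092]
contact_force: [0.2, -0.5, -2.1]
opening: 0.641
grasp_force: 84.7
```

>>> {"fn": "send_rows", "kwargs": {
  "moves": [
    [[-0.002, 0.0002, 0, 0, 0, 0, -0.6], [-0.002, 0.0002, 0, 0, 0, 0, -0.6], [-0.001, 0.0001, 0, 0, 0, 0, -0.6], [0, 0, 0, 0, 0, 0, -0.6]]
  ]
}}

```text
clock: 8.75
eef_pos: [406.3, 301.0, 24.3]
tcp_rot: [3.142, 0.0, -0.093]
contact_force: [-0.5, -0.3, -2.8]
opening: 0.643
grasp_force: 84.7
```

>>> {"fn": "send_rows", "kwargs": {
  "moves": [
    [[-0.002, 0.0002, 0, 0, 0, 0, -0.6], [-0.001, 0.0001, 0, 0, 0, 0, -0.6], [-0.001, 0.0001, 0, 0, 0, 0, -0.6], [0, 0, 0, 0, 0, 0, -0.6]]
  ]
}}

```text
clock: 9.15
eef_pos: [402.1, 301.4, 24.3]
tcp_rot: [3.142, 0.0, -0.093]
contact_force: [-0.7, -0.6, -2.9]
opening: 0.642
grasp_force: 84.7
```

>>> {"fn": "send_rows", "kwargs": {
  "moves": [
    [[-0.001, 0.0001, 0, 0, 0, 0, -0.6], [-0.001, 0.0001, 0, 0, 0, 0, -0.6], [0, 0, 0, 0, 0, 0, -0.6]]
  ]
}}

```text
clock: 9.45
eef_pos: [400.5, 301.8, 24.4]
tcp_rot: [-3.141, -0.0, -0.093]
contact_force: [0.7, -0.5, -3.6]
opening: 0.648
grasp_force: 84.7
```

>>> {"fn": "send_rows", "kwargs": {
  "moves": [
    [[0, 0, -0.002, 0, 0, 0, -0.6], [0, 0, -0.001, 0, 0, 0, -0.6], [0, 0, 0, 0, 0, 0, 0.3], [0, 0, 0, 0, 0, 0, 1], [0, 0, 0, 0, 0, 0, 1], [0, 0, 0, 0, 0, 0, 1], [0, 0, 0, 0, 0, 0, 1]]
  ]
}}

```text
clock: 10.15
eef_pos: [400.3, 301.7, 21.3]
tcp_rot: [-3.142, -0.0, -0.093]
contact_force: [1.2, 0.3, 0.4]
opening: 0.997
grasp_force: 0.0
```

>>> {"fn": "send_rows", "kwargs": {
  "moves": [
    [[0.032, -0.003, 0, 0, 0, 0, 1], [0.035, -0.003, 0, 0, 0, 0, 1], [0.035, -0.0035, 0, 0, 0, 0, 1], [0.03, -0.003, 0, 0, 0, 0, 1], [0, 0, 0, 0, 0, 0, -1], [0, 0, 0, 0, 0, 0, -1], [0, 0, 0, 0, 0, 0, -1], [0, 0, 0, 0, 0, 0, -1], [0, 0, 0, 0, 0, 0, -1], [0, 0, 0, 0, 0, 0, -1]]
  ],
  "grip_force": 60
}}

```text
clock: 11.15
eef_pos: [531.8, 289.4, 21.4]
tcp_rot: [3.142, 0.0, -0.093]
contact_force: [0.1, 0.1, -0.4]
opening: 0.003
grasp_force: 0.0
```

>>> {"fn": "send_rows", "kwargs": {
  "moves": [
    [[0, 0, 0, 0, 0, 0, -1], [-0.004, 0.0004, 0, 0, 0, 0, -1], [-0.004, 0.0004, 0, 0, 0, 0, -1], [-0.004, 0.0004, 0, 0, 0, 0, -1]]
  ]
}}

```text
clock: 11.55
eef_pos: [519.7, 290.3, 21.2]
tcp_rot: [3.141, 0.0, -0.093]
contact_force: [0.5, -0.3, 0.2]
opening: 0.004
grasp_force: 0.0
```

>>> {"fn": "send_rows", "kwargs": {
  "moves": [
    [[-0.004, 0.0004, 0, 0, 0, 0, -1], [-0.003, 0.0003, 0, 0, 0, 0, -1], [-0.003, 0.0003, 0, 0, 0, 0, -1], [-0.003, 0.0003, 0, 0, 0, 0, -1]]
  ]
}}

```text
clock: 11.95
eef_pos: [507.1, 291.7, 21.3]
tcp_rot: [-3.142, -0.0, -0.093]
contact_force: [-0.8, 0.6, 1.0]
opening: -0.005
grasp_force: 0.0
```

>>> {"fn": "send_rows", "kwargs": {
  "moves": [
    [[-0.003, 0.0003, 0, 0, 0, 0, -1], [-0.003, 0.0003, 0, 0, 0, 0, -1], [-0.002, 0.0002, 0, 0, 0, 0, -1]]
  ]
}}

```text
clock: 12.25
eef_pos: [501.1, 292.9, 21.8]
tcp_rot: [-3.14, -0.004, -0.093]
contact_force: [6.2, -2.7, -1.4]
opening: 0.003
grasp_force: 3.6
```

>>> {"fn": "send_rows", "kwargs": {
  "moves": [
    [[-0.002, 0.0002, 0, 0, 0, 0, -1], [-0.002, 0.0002, 0, 0, 0, 0, -1]]
  ]
}}

```text
clock: 12.45
eef_pos: [497.2, 293.3, 21.8]
tcp_rot: [-3.14, -0.004, -0.093]
contact_force: [7.4, -1.8, -1.4]
opening: 0.004
grasp_force: 3.6
```

>>> {"fn": "send_rows", "kwargs": {
  "moves": [
    [[-0.002, 0.0002, 0, 0, 0, 0, -1], [-0.002, 0.0002, 0, 0, 0, 0, -1], [0, 0, 0, 0, 0, 0, -1]]
  ]
}}

```text
clock: 12.75
eef_pos: [492.9, 293.6, 21.7]
tcp_rot: [-3.14, -0.003, -0.093]
contact_force: [5.9, -1.5, -1.1]
opening: -0.001
grasp_force: 2.9
```

>>> {"fn": "send_rows", "kwargs": {
  "moves": [
    [[-0.001, 0.0001, 0, 0, 0, 0, -1], [-0.001, 0.0001, 0, 0, 0, 0, -1], [0, 0, 0, 0, 0, 0, -1]]
  ]
}}

```text
clock: 13.05
eef_pos: [491.1, 293.8, 21.8]
tcp_rot: [-3.14, -0.003, -0.093]
contact_force: [6.3, -1.9, -1.0]
opening: 0.003
grasp_force: 3.2
```

>>> {"fn": "send_rows", "kwargs": {
  "moves": [
    [[-0.001, 0.0001, 0, 0, 0, 0, -1], [0, 0, 0, 0, 0, 0, -1]]
  ]
}}

```text
clock: 13.25
eef_pos: [490.1, 294.0, 21.8]
tcp_rot: [-3.14, -0.003, -0.093]
contact_force: [6.5, -1.2, -1.2]
opening: 0.003
grasp_force: 3.3
```

>>> {"fn": "send_rows", "kwargs": {
  "moves": [
    [[-0.002, 0.0002, 0, 0, 0, 0, -1], [0, 0, 0, 0, 0, 0, -1]]
  ]
}}

```text
clock: 13.45
eef_pos: [489.6, 294.5, 22.3]
tcp_rot: [-3.139, -0.006, -0.092]
contact_force: [11.4, -3.7, -1.7]
opening: -0.002
grasp_force: 5.6
```

>>> {"fn": "send_rows", "kwargs": {
  "moves": [
    [[-0.002, 0.0002, 0, 0, 0, 0, -1], [0, 0, 0, 0, 0, 0, -1]]
  ]
}}

```text
clock: 13.65
eef_pos: [489.7, 295.3, 22.9]
tcp_rot: [-3.137, -0.01, -0.092]
contact_force: [17.1, -5.2, -1.3]
opening: 0.002
grasp_force: 8.8
```

>>> {"fn": "send_rows", "kwargs": {
  "moves": [
    [[0.02, -0.002, 0, 0, 0, 0, -1], [0.02, -0.002, 0, 0, 0, 0, 1], [0, 0, 0, 0, 0, 0, 1], [0, 0, 0, 0, 0, 0, 1], [0, 0, 0, 0, 0, 0, 1], [0, 0, 0, 0, 0, 0, 1], [0, 0, 0, 0, 0, 0, 1]]
  ],
  "grip_force": 80
}}

```text
clock: 14.35
eef_pos: [523.6, 290.0, 21.3]
tcp_rot: [3.141, 0.0, -0.093]
contact_force: [-0.4, -0.2, 0.5]
opening: 0.99
grasp_force: 0.0
```

```bash
python3 - <<'E'
from rig import *
import cv2
s=sense();print(s["eef_pos"],s["tcp_rot"],s["opening"],s["contact_force"])
E
```

```text
[523.62934889 290.04871092  21.26581908] [ 3.14135875e+00  4.03240414e-04 -9.27151646e-02] 0.9895265094864776 [-0.41140653 -0.1592729   0.49324895]
```

>>> {"fn": "send_rows", "kwargs": {
  "moves": [
    [[-0.03, 0.003, 0, 0, 0, 0, 1], [-0.035, 0.003, 0, 0, 0, 0, 1], [-0.035, 0.003, 0, 0, 0, 0, 1], [-0.0215, 0.002, 0, 0, 0, 0, 1], [0, 0, 0, 0, 0, 0, -0.6], [0, 0, 0, 0, 0, 0, -0.6], [0, 0, 0, 0, 0, 0, -0.6], [0, 0, 0, 0, 0, 0, -0.6], [0, 0, 0, 0, 0, 0, -0.6], [0, 0, 0, 0, 0, 0, -0.6]]
  ]
}}

```text
clock: 15.35
eef_pos: [403.9, 301.5, 22.0]
tcp_rot: [-3.141, -0.0, -0.094]
contact_force: [-5.3, 2.6, 10.9]
opening: 0.646
grasp_force: 85.0
```

>>> {"fn": "send_rows", "kwargs": {
  "moves": [
    [[0, 0, 0.01, 0, 0, 0, -0.6], [0, 0, 0.02, 0, 0, 0, -0.6], [0, 0, 0.03, 0, 0, 0, -0.6], [0, 0, 0.04, 0, 0, 0, -0.6], [0, 0, 0.045, 0, 0, 0, -0.6], [0, 0, 0.045, 0, 0, 0, -0.6], [0, 0, 0.045, 0, 0, 0, -0.6], [0, 0, 0.025, 0, 0, 0, -0.6], [0, 0, 0, 0, 0, 0, -0.6]]
  ]
}}

```text
clock: 16.25
eef_pos: [405.2, 301.9, 285.9]
tcp_rot: [-3.136, -0.006, -0.094]
contact_force: [0.1, -0.7, -3.1]
opening: 0.64
grasp_force: 85.3
```

```bash
python3 - <<'E'
from rig import *
import cv2,pickle
s=sense();print(s["eef_pos"],s["tcp_rot"],s["opening"],s["contact_force"],s["wrist_torque"])
f={n:grab_frame(n) for n in("scene","top")};pickle.dump(f,open("f1.pkl","wb"))
a=f["scene"]["img"][20:220,240:420,::-1];b=f["top"]["img"][200:350,130:260,::-1]
a=cv2.resize(a,(450,500),interpolation=cv2.INTER_CUBIC);b=cv2.resize(b,(350,404))
o=cv2.copyMakeBorder(b,0,96,0,0,0)
cv2.imwrite("pics/held2.png",cv2.hconcat([a,o]))
E
```

```text
[405.18533499 301.943805   285.87854069] [-3.13640917 -0.00610831 -0.09397414] 0.6401444228938586 [ 0.12961142 -0.70635225 -3.11063232] [ 0.01907027 -0.01126033 -0.01550925]
```

View pics/held2.png

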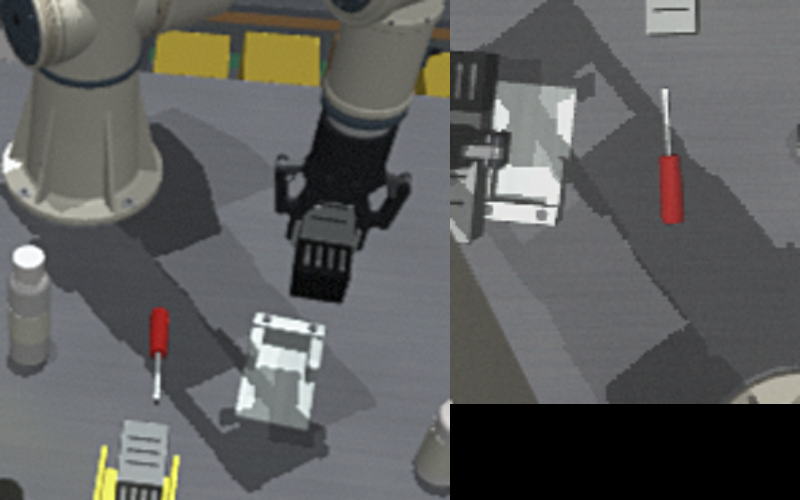

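The cap looks home: there's no neck between the grey body and the black cap at (325,238). I'll carry it to the base.

>>> {"fn": "send_rows", "kwargs": {
  "moves": [
    [[0.002, -0.02, 0, 0, 0, 0.03, -0.6], [0.002, -0.045, 0, 0, 0, 0.07, -0.6], [0.002, -0.045, 0, 0, 0, 0.07, -0.6], [0.002, -0.045, 0, 0, 0, 0.07, -0.6], [0.002, -0.045, 0, 0, 0, 0.07, -0.6], [0.002, -0.045, 0, 0, 0, 0.07, -0.6], [0.002, -0.045, 0, 0, 0, 0.07, -0.6], [0.002, -0.045, 0, 0, 0, 0.07, -0.6], [0.002, -0.045, 0, 0, 0, 0.07, -0.6], [0.002, -0.045, 0, 0, 0, 0.07, -0.6]]
  ]
}}

```text
clock: 17.35
eef_pos: [421.5, -125.8, 279.5]
tcp_rot: [-3.139, 0.002, 0.569]
contact_force: [1.9, 0.9, -3.3]
opening: 0.637
grasp_force: 85.3
```

>>> {"fn": "send_rows", "kwargs": {
  "moves": [
    [[0, -0.045, 0, 0, 0, 0.07, -0.6], [0, -0.045, 0, 0, 0, 0.07, -0.6], [0, -0.045, 0, 0, 0, 0.07, -0.6], [0, -0.031, 0, 0, 0, 0.024, -0.6], [0, 0, -0.03, 0, 0, 0, -0.6], [0, 0, -0.045, 0, 0, 0, -0.6], [0, 0, -0.045, 0, 0, 0, -0.6], [0, 0, -0.04, 0, 0, 0, -0.6], [0, 0, -0.02, 0, 0, 0, -0.6], [0, 0, 0, 0, 0, 0, -0.6]]
  ]
}}

```text
clock: 18.35
eef_pos: [419.5, -288.1, 96.7]
tcp_rot: [-3.132, 0.002, 0.801]
contact_force: [0.3, 0.1, -2.5]
opening: 0.644
grasp_force: 85.4
```

```bash
python3 - <<'E'
from rig import *
s=sense();print(s["eef_pos"],s["tcp_rot"],s["contact_force"])
E
```

```text
[ 419.51967708 -288.10140395   96.74581247] [-3.13241661e+00  1.60482158e-03  8.00504969e-01] [ 0.27810928  0.13133228 -2.45434324]
```

>>> {"fn": "send_rows", "kwargs": {
  "moves": [
    [[0.004, 0, -0.008, -0.003, -0.003, 0, -0.6], [0.002, -0.0007, -0.007, -0.003, -0.003, 0, -0.6], [0, 0, -0.004, 0, 0, 0, -0.6], [0, 0, -0.003, 0, 0, 0, -0.6], [0, 0, 0, 0, 0, 0, -0.6]]
  ]
}}

```text
clock: 18.85
eef_pos: [428.8, -290.7, 79.4]
tcp_rot: [3.133, 0.0, 0.801]
contact_force: [0.4, -0.3, -2.4]
opening: 0.646
grasp_force: 85.6
```

>>> {"fn": "send_rows", "kwargs": {
  "moves": [
    [[0, 0, -0.001, 0, 0, 0, -0.6], [0, 0, 0, 0, 0, 0, -0.6]]
  ]
}}

```text
clock: 19.05
eef_pos: [428.9, -290.8, 78.5]
tcp_rot: [3.133, 0.0, 0.801]
contact_force: [-0.2, 0.6, -2.9]
opening: 0.645
grasp_force: 85.6
```

```bash
python3 - <<'E'
from rig import *
s=sense();print(s["eef_pos"],s["tcp_rot"],s["contact_force"])
import cv2
a=grab_frame("scene")["img"][90:200,130:230,::-1]
cv2.imwrite("pics/low.png",cv2.resize(a,(540,594),interpolation=cv2.INTER_CUBIC))
E
```

```text
[ 428.90202286 -290.82582724   78.54167834] [3.13265126e+00 4.39370934e-05 8.00759155e-01] [-0.18900811  0.64646279 -2.86800804]
```

View pics/low.png

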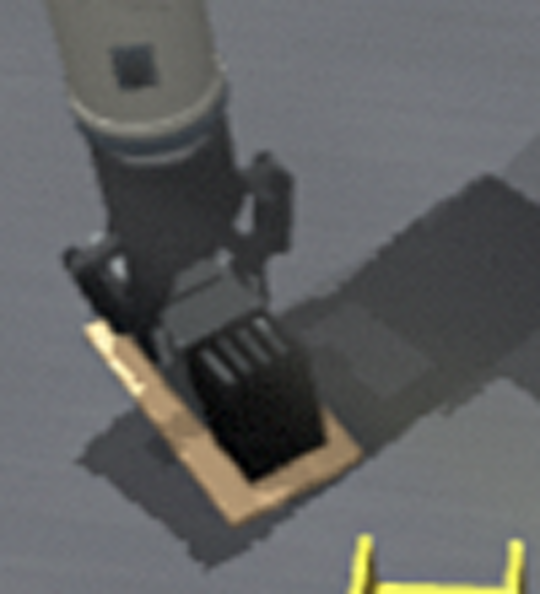

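The picture shows the held case aligned over the base, just above it, seen along (255,400). I've now used all ten views, so from here I'll measure by code.

>>> {"fn": "send_rows", "kwargs": {
  "moves": [
    [[-0.0035, 0.002, 0, 0.006, 0.006, 0, -0.6], [0, 0, -0.003, 0, 0, 0, -0.6], [0, 0, -0.002, 0, 0, 0, -0.6], [0, 0, 0, 0, 0, 0, -0.6], [0, 0, 0, 0, 0, 0, -0.6]]
  ]
}}

```text
clock: 19.6
eef_pos: [425.3, -288.7, 73.2]
tcp_rot: [-3.141, 0.0, 0.801]
contact_force: [0.7, -0.2, -2.3]
opening: 0.643
grasp_force: 85.6
```

>>> {"fn": "send_rows", "kwargs": {
  "moves": [
    [[0, 0, -0.001, 0, 0, 0, -0.6], [0, 0, 0, 0, 0, 0, -0.6]]
  ]
}}

```text
clock: 19.8
eef_pos: [425.3, -288.7, 72.2]
tcp_rot: [-3.142, -0.0, 0.801]
contact_force: [-0.3, 0.4, -3.6]
opening: 0.642
grasp_force: 85.6
```

>>> {"fn": "send_rows", "kwargs": {
  "moves": [
    [[0, 0, -0.001, 0, 0, 0, -0.6], [0, 0, 0, 0, 0, 0, -0.6]]
  ]
}}

```text
clock: 20.0
eef_pos: [425.3, -288.7, 71.2]
tcp_rot: [-3.141, 0.0, 0.801]
contact_force: [-0.9, -0.6, -3.2]
opening: 0.64
grasp_force: 85.6
```

>>> {"fn": "send_rows", "kwargs": {
  "moves": [
    [[0, 0, -0.001, 0, 0, 0, -0.6], [0, 0, 0, 0, 0, 0, -0.6]]
  ]
}}

```text
clock: 20.2
eef_pos: [425.2, -288.7, 70.2]
tcp_rot: [-3.141, 0.0, 0.801]
contact_force: [-0.0, 0.2, -2.8]
opening: 0.64
grasp_force: 85.6
```

>>> {"fn": "send_rows", "kwargs": {
  "moves": [
    [[0, 0, -0.001, 0, 0, 0, -0.6], [0, 0, 0, 0, 0, 0, -0.6]]
  ]
}}

```text
clock: 20.4
eef_pos: [425.3, -288.8, 70.0]
tcp_rot: [-3.142, -0.0, 0.801]
contact_force: [-2.8, 1.4, 9.0]
opening: 0.648
grasp_force: 87.1
```

>>> {"fn": "send_rows", "kwargs": {
  "moves": [
    [[0, 0, -0.0005, 0, 0, 0, -0.6], [0, 0, 0, 0, 0, 0, -0.6]]
  ]
}}

```text
clock: 20.6
eef_pos: [425.3, -288.8, 69.9]
tcp_rot: [3.142, 0.0, 0.801]
contact_force: [-2.8, 2.8, 15.4]
opening: 0.646
grasp_force: 88.1
```

>>> {"fn": "send_rows", "kwargs": {
  "moves": [
    [[0, 0, 0.0008, 0, 0, 0, -0.6], [0, 0, 0, 0, 0, 0, 0.1], [0, 0, 0, 0, 0, 0, 0.6], [0, 0, 0, 0, 0, 0, 1], [0, 0, 0, 0, 0, 0, 1], [0, 0, 0, 0, 0, 0, 1], [0, 0, 0.02, 0, 0, 0, 1], [0, 0, 0.045, 0, 0, 0, 1], [0, 0, 0.045, 0, 0, 0, 1], [0, 0, 0.045, 0, 0, 0, 1]]
  ]
}}

```text
clock: 21.6
eef_pos: [425.0, -288.5, 226.1]
tcp_rot: [-3.141, 0.0, 0.801]
contact_force: [0.7, -0.4, -0.9]
opening: 1.0
grasp_force: 0.0
```

>>> {"fn": "send_rows", "kwargs": {
  "moves": [
    [[0.01, 0.04, 0.03, 0, 0, -0.08, 1], [0.01, 0.044, 0.02, 0, 0, -0.08, 1], [0.01, 0.044, 0, 0, 0, -0.08, 1], [0.01, 0.044, 0, 0, 0, -0.08, 1], [0.01, 0.044, 0, 0, 0, -0.08, 1], [0.01, 0.044, 0, 0, 0, -0.08, 1], [0.01, 0.044, 0, 0, 0, -0.08, 1], [0.01, 0.044, 0, 0, 0, -0.08, 1], [0.01, 0.044, 0, 0, 0, -0.08, 1], [0.01, 0.033, 0, 0, 0, -0.097, 1]]
  ]
}}

```text
clock: 22.6
eef_pos: [525.1, 138.1, 273.9]
tcp_rot: [-3.141, -0.0, -0.019]
contact_force: [-0.0, -1.1, 0.0]
opening: 1.001
grasp_force: 0.0
```

```bash
python3 - <<'E'
from geo import *
from rig import *
import pickle
s=sense();print(s["eef_pos"],s["tcp_rot"])
d={n:grab_frame(n) for n in("scene","top")};pickle.dump(d,open("f2.pkl","wb"))
a=d["top"]["img"].astype(int)
g=(a.min(2)>135)&(a.max(2)-a.min(2)<25); m=np.zeros(g.shape,np.uint8); m[195:280,310:400]=g[195:280,310:400]*255
m=cv2.morphologyEx(m,cv2.MORPH_CLOSE,np.ones((3,3)))
c=max(cv2.findContours(m,0,2)[0],key=cv2.contourArea);r=cv2.minAreaRect(c);print("body rect",r,cv2.contourArea(c))
b=cv2.boxPoints(r);print(b)
def ray(px,f,z):
    R=cv2.Rodrigues(f["rvec"])[0];q=-R.T@f["tvec"].ravel();v=R.T@np.linalg.solve(f["mtx"],[*px,1]);return (q+v*(z-q[2])/v[2])[:2]
w=np.array([ray(p,d["top"],88) for p in b]);print(w.round(1))
for i in range(4):
    e=w[(i+1)%4]-w[i];print(np.linalg.norm(e).round(1),np.arctan2(e[1],e[0]).round(3))
print("centre",w.mean(0))
E
```

```text
[525.10993512 138.05630974 273.94567415] [-3.14119243e+00 -6.52246659e-05 -1.86133020e-02]
body rect ((366.947509765625, 241.00277709960938), (38.428306579589844, 18.95400047302246), 41.987213134765625) 677.0
[[346.32596 235.19339]
 [359.00552 221.10498]
 [387.56906 246.81216]
 [374.8895  260.90057]]
[[ 424.3 -251.7]
 [ 463.5 -290. ]
 [ 388.6 -367.8]
 [ 349.9 -329.5]]
54.8 -0.773
108.0 -2.338
54.5 2.361
107.6 0.807
centre [ 406.55276895 -309.75736217]
```

>>> {"fn": "send_rows", "kwargs": {
  "moves": [
    [[0.0008, -0.002, -0.03, 0, 0, 0.002, 1], [0, 0, -0.045, 0, 0, 0, 1], [0, 0, -0.045, 0, 0, 0, 1], [0, 0, -0.045, 0, 0, 0, 1], [0, 0, -0.04, 0, 0, 0, 1], [0, 0, -0.025, 0, 0, 0, 1], [0, 0, -0.02, 0, 0, 0, 1], [0, 0, 0, 0, 0, 0, 1], [0, 0, 0, 0, 0, 0, -0.6], [0, 0, 0, 0, 0, 0, -0.6]]
  ],
  "grip_force": 120
}}

```text
clock: 23.7
eef_pos: [526.7, 133.5, 25.2]
tcp_rot: [-3.141, -0.002, -0.014]
contact_force: [-0.8, 2.3, 2.6]
opening: 0.689
grasp_force: 0.9
```

>>> {"fn": "send_rows", "kwargs": {
  "moves": [
    [[0, 0, 0, 0, 0, 0, -0.6], [0, 0, 0, 0, 0, 0, -0.6], [0, 0, 0, 0, 0, 0, -0.6], [0, 0, 0, 0, 0, 0, -0.6], [0, 0, 0, 0, 0, 0, -0.6]]
  ]
}}

```text
clock: 24.2
eef_pos: [526.9, 133.6, 26.0]
tcp_rot: [-3.141, -0.003, -0.014]
contact_force: [-2.0, -0.9, 6.8]
opening: 0.644
grasp_force: 123.7
```

```bash
python3 - <<'E'
from geo import *
import pickle
d=pickle.load(open("f2.pkl","rb"));a=d["top"]["img"].astype(np.float32).mean(2)
for y in(-20,-12,12,20):
    X=np.arange(16,104,4);q=proj(W([[x,y,88] for x in X],[423.9,-291.8,.805]),d["top"]).astype(np.float32)
    print(y,[(int(x),int(v)) for x,v in zip(X,cv2.remap(a,q[:,:1],q[:,1:],1).ravel())])
E
```

```text
-20 [(16, 159), (20, 159), (24, 160), (28, 143), (32, 69), (36, 57), (40, 86), (44, 99), (48, 103), (52, 99), (56, 91), (60, 97), (64, 86), (68, 94), (72, 58), (76, 58), (80, 42), (84, 102), (88, 188), (92, 180), (96, 188), (100, 202)]
-12 [(16, 160), (20, 158), (24, 159), (28, 146), (32, 63), (36, 59), (40, 56), (44, 58), (48, 59), (52, 57), (56, 61), (60, 59), (64, 58), (68, 64), (72, 63), (76, 64), (80, 46), (84, 41), (88, 77), (92, 144), (96, 154), (100, 207)]
12 [(16, 161), (20, 163), (24, 165), (28, 143), (32, 64), (36, 62), (40, 60), (44, 62), (48, 61), (52, 60), (56, 60), (60, 59), (64, 59), (68, 61), (72, 66), (76, 66), (80, 51), (84, 41), (88, 61), (92, 115), (96, 152), (100, 207)]
20 [(16, 163), (20, 164), (24, 165), (28, 145), (32, 62), (36, 59), (40, 103), (44, 123), (48, 132), (52, 127), (56, 127), (60, 123), (64, 142), (68, 137), (72, 71), (76, 64), (80, 49), (84, 40), (88, 56), (92, 113), (96, 140), (100, 207)]
```

>>> {"fn": "send_rows", "kwargs": {
  "moves": [
    [[0, 0, 0.01, 0, 0, 0, -0.6], [0, 0, 0.02, 0, 0, 0, -0.6], [0, 0, 0.035, 0, 0, 0, -0.6], [0, 0, 0.045, 0, 0, 0, -0.6], [0, 0, 0.045, 0, 0, 0, -0.6], [0, 0, 0.045, 0, 0, 0, -0.6], [0, 0, 0.03, 0, 0, 0, -0.6], [0, 0, 0.02, 0, 0, 0, -0.6], [-0.005, -0.02, 0, 0, 0, 0.04, -0.6], [-0.012, -0.042, 0, 0, 0, 0.08, -0.6]]
  ]
}}

```text
clock: 25.2
eef_pos: [509.7, 72.5, 276.3]
tcp_rot: [-3.141, -0.004, 0.11]
contact_force: [0.6, -1.1, -2.2]
opening: 0.635
grasp_force: 125.3
```

>>> {"fn": "send_rows", "kwargs": {
  "moves": [
    [[-0.012, -0.042, 0, 0, 0, 0.08, -0.6], [-0.012, -0.042, 0, 0, 0, 0.08, -0.6], [-0.012, -0.042, 0, 0, 0, 0.08, -0.6], [-0.012, -0.042, 0, 0, 0, 0.08, -0.6], [-0.012, -0.042, 0, 0, 0, 0.08, -0.6], [-0.012, -0.042, 0, 0, 0, 0.08, -0.6], [-0.012, -0.042, 0, 0, 0, 0.08, -0.6], [-0.012, -0.042, 0, 0, 0, 0.08, -0.6], [-0.012, -0.04, 0, 0, 0, 0.059, -0.6], [-0.008, -0.02, 0, 0, 0, 0, -0.6]]
  ]
}}

```text
clock: 26.2
eef_pos: [391.7, -327.2, 275.4]
tcp_rot: [3.139, 0.001, 0.805]
contact_force: [0.8, 0.7, -1.8]
opening: 0.638
grasp_force: 125.5
```

>>> {"fn": "send_rows", "kwargs": {
  "moves": [
    [[0, 0, 0, 0, 0, 0, -0.6], [0, 0, 0, 0, 0, 0, -0.6], [0, 0, 0, 0, 0, 0, -0.6], [0, 0, 0, 0, 0, 0, -0.6]]
  ]
}}

```text
clock: 26.6
eef_pos: [393.2, -323.5, 274.3]
tcp_rot: [3.141, -0.0, 0.806]
contact_force: [0.1, 1.2, -2.0]
opening: 0.646
grasp_force: 125.5
```

>>> {"fn": "send_rows", "kwargs": {
  "moves": [
    [[0.0026, 0.003, -0.02, 0, 0, 0, -0.6], [0, 0, -0.04, 0, 0, 0, -0.6], [0, 0, -0.04, 0, 0, 0, -0.6], [0, 0, -0.03, 0, 0, 0, -0.6], [0, 0, -0.015, 0, 0, 0, -0.6], [0, 0, -0.011, 0, 0, 0, -0.6], [0, 0, 0, 0, 0, 0, -0.6], [0, 0, 0, 0, 0, 0, -0.6], [0, 0, 0, 0, 0, 0, -0.6]]
  ]
}}

```text
clock: 27.5
eef_pos: [396.3, -321.9, 119.1]
tcp_rot: [3.14, -0.0, 0.805]
contact_force: [0.7, 0.1, -2.6]
opening: 0.637
grasp_force: 125.8
```

```bash
python3 - <<'E'
from geo import *
from rig import *
import pickle
s=sense();p=s["eef_pos"];print(p,s["tcp_rot"],s["contact_force"],s["wrist_torque"])
f=grab_frame("top");a=f["img"].astype(np.float32).mean(2)
z=p[2]+18;yaw=s["tcp_rot"][2];c=p[:2]+40*np.array([np.cos(yaw),np.sin(yaw)])
for y in(-12,12):
    X=np.arange(0,100,4);q=proj(W([[x,y,z] for x in X],[*c,yaw]),f).astype(np.float32)
    print(y,[(int(x),int(v)) for x,v in zip(X,cv2.remap(a,q[:,:1],q[:,1:],1).ravel())])
for x in(14,36):
    Y=np.arange(-44,45,4);q=proj(W([[x,y,z] for y in Y],[*c,yaw]),f).astype(np.float32)
    print(x,[(int(x),int(v)) for x,v in zip(Y,cv2.remap(a,q[:,:1],q[:,1:],1).ravel())])
E
```

```text
[ 396.28529575 -321.91885596  119.11601407] [ 3.13959848e+00 -1.75986474e-04  8.05120880e-01] [ 0.65335889  0.11861793 -2.60049836] [-0.06781911  0.05487325  0.00929792]
-12 [(0, 59), (4, 93), (8, 92), (12, 92), (16, 93), (20, 93), (24, 91), (28, 45), (32, 46), (36, 47), (40, 56), (44, 58), (48, 75), (52, 66), (56, 114), (60, 80), (64, 65), (68, 48), (72, 39), (76, 40), (80, 50), (84, 63), (88, 53), (92, 185), (96, 209)]
12 [(0, 74), (4, 91), (8, 89), (12, 90), (16, 92), (20, 93), (24, 78), (28, 43), (32, 46), (36, 57), (40, 57), (44, 58), (48, 62), (52, 88), (56, 121), (60, 79), (64, 66), (68, 45), (72, 40), (76, 43), (80, 61), (84, 68), (88, 51), (92, 43), (96, 61)]
14 [(-44, 84), (-40, 84), (-36, 86), (-32, 81), (-28, 78), (-24, 129), (-20, 108), (-16, 90), (-12, 93), (-8, 95), (-4, 92), (0, 92), (4, 94), (8, 92), (12, 91), (16, 132), (20, 154), (24, 153), (28, 143), (32, 66), (36, 72), (40, 68), (44, 75)]
36 [(-44, 81), (-40, 83), (-36, 82), (-32, 84), (-28, 85), (-24, 55), (-20, 43), (-16, 92), (-12, 47), (-8, 46), (-4, 88), (0, 54), (4, 43), (8, 81), (12, 57), (16, 46), (20, 84), (24, 53), (28, 41), (32, 37), (36, 49), (40, 68), (44, 68)]
```

>>> {"fn": "send_rows", "kwargs": {
  "moves": [
    [[0, 0, -0.003, 0, 0, 0, -0.6], [0, 0, -0.002, 0, 0, 0, -0.6], [0, 0, -0.001, 0, 0, 0, -0.6], [0, 0, 0, 0, 0, 0, -0.6]]
  ]
}}

```text
clock: 27.95
eef_pos: [395.4, -321.4, 111.8]
tcp_rot: [-3.141, 0.0, 0.805]
contact_force: [0.4, 0.8, -1.8]
opening: 0.638
grasp_force: 125.8
```

>>> {"fn": "send_rows", "kwargs": {
  "moves": [
    [[0, 0, -0.001, 0, 0, 0, -0.6], [0, 0, 0, 0, 0, 0, -0.6]]
  ]
}}

```text
clock: 28.15
eef_pos: [395.4, -321.5, 110.9]
tcp_rot: [-3.141, 0.0, 0.805]
contact_force: [0.8, -0.8, -2.0]
opening: 0.641
grasp_force: 125.8
```

>>> {"fn": "send_rows", "kwargs": {
  "moves": [
    [[0, 0, -0.001, 0, 0, 0, -0.6], [0, 0, 0, 0, 0, 0, -0.6]]
  ]
}}

```text
clock: 28.35
eef_pos: [395.6, -321.6, 110.1]
tcp_rot: [3.141, -0.0, 0.805]
contact_force: [-0.6, 0.5, -0.3]
opening: 0.639
grasp_force: 126.4
```

>>> {"fn": "send_rows", "kwargs": {
  "moves": [
    [[0, 0, -0.0005, 0, 0, 0, -0.6], [0, 0, 0, 0, 0, 0, -0.6], [0, 0, 0, 0, 0, 0, 0.1], [0, 0, 0, 0, 0, 0, 0.6], [0, 0, 0, 0, 0, 0, 1], [0, 0, 0, 0, 0, 0, 1], [0, 0, 0, 0, 0, 0, 1], [0, 0, 0.02, 0, 0, 0, 1], [0, 0, 0.045, 0, 0, 0, 1], [0, 0, 0.045, 0, 0, 0, 1]]
  ]
}}

```text
clock: 29.35
eef_pos: [394.9, -321.0, 220.1]
tcp_rot: [-3.139, 0.0, 0.805]
contact_force: [1.1, -0.4, -0.1]
opening: 0.997
grasp_force: 0.0
```

>>> {"fn": "send_rows", "kwargs": {
  "moves": [
    [[-0.01, -0.03, 0.03, 0, 0, 0, 1], [-0.02, -0.045, 0, 0, 0, 0, 1], [-0.02, -0.045, 0, 0, 0, 0, 1], [-0.02, -0.045, 0, 0, 0, 0, 1], [-0.02, -0.045, 0, 0, 0, 0, 1], [-0.02, -0.045, 0, 0, 0, 0, 1], [-0.02, -0.045, 0, 0, 0, 0, 1], [0, 0, 0, 0, 0, 0, 1]]
  ]
}}

```text
clock: 30.15
eef_pos: [262.5, -626.3, 248.9]
tcp_rot: [3.14, 0.002, 0.801]
contact_force: [1.3, 0.4, 0.0]
opening: 0.998
grasp_force: 0.0
```

```bash
python3 - <<'E'
from geo import *
from rig import *
import pickle
s=sense();print(s["eef_pos"])
d={n:grab_frame(n) for n in("scene","top")};pickle.dump(d,open("f3.pkl","wb"))
f=d["top"];a=f["img"].astype(int)
def ray(px,z):
    R=cv2.Rodrigues(f["rvec"])[0];q=-R.T@f["tvec"].ravel();v=R.T@np.linalg.solve(f["mtx"],[*px,1]);return (q+v*(z-q[2])/v[2])[:2]
g=(a.min(2)>135)&(a.max(2)-a.min(2)<25); m=np.zeros(g.shape,np.uint8); m[195:285,310:410]=g[195:285,310:410]*255
G=a.mean(2).astype(np.float32)
m=cv2.morphologyEx(m,cv2.MORPH_CLOSE,np.ones((3,3)))
c=max(cv2.findContours(m,0,2)[0],key=cv2.contourArea);r=cv2.minAreaRect(c)
w=np.array([ray(p,128) for p in cv2.boxPoints(r)]);print(r,w.round(1))
for i in range(4):
    e=w[(i+1)%4]-w[i];print(np.linalg.norm(e).round(1),np.arctan2(e[1],e[0]).round(3))
p=[423.9,-291.8,.805]
for y in(-12,0,12):
    X=np.arange(-92,100,4);q=proj(W([[x,y,128] for x in X],p),f).astype(np.float32)
    print(y,[(int(x),int(v)) for x,v in zip(X,cv2.remap(G,q[:,:1],q[:,1:],1).ravel())])
for x in(-35,35):
    Y=np.arange(-44,45,4);q=proj(W([[x,y,128] for y in Y],p),f).astype(np.float32)
    print(x,[(int(x),int(v)) for x,v in zip(Y,cv2.remap(G,q[:,:1],q[:,1:],1).ravel())])
# bystander change check
d0=pickle.load(open("f0.pkl","rb"))
for n,(x,y) in dict(front=(269,257),back=(257,138),pulley=(347,133),tub=(167,142),driver=(212,258),alt=(424,185),flask=(82,219)).items():
    A=[cv2.cvtColor(k["top"]["img"],cv2.COLOR_RGB2GRAY) for k in(d0,d)]
    t=A[0][y-14:y+14,x-14:x+14];R=cv2.matchTemplate(A[1][y-24:y+24,x-24:x+24],t,cv2.TM_CCOEFF_NORMED);l=cv2.minMaxLoc(R);print(n,round(l[1],2),np.array(l[3])-10)
E
```

```text
[ 262.52925609 -626.29429464  248.89519313]
((369.2049255371094, 241.75408935546875), (34.05781173706055, 22.918601989746094), 39.80556869506836) [[ 413.  -247.8]
 [ 460.2 -290.6]
 [ 398.9 -359.4]
 [ 352.2 -316.5]]
63.8 -0.737
92.2 -2.299
63.4 2.398
91.7 0.846
-12 [(-92, 118), (-88, 119), (-84, 122), (-80, 121), (-76, 119), (-72, 121), (-68, 118), (-64, 163), (-60, 168), (-56, 169), (-52, 170), (-48, 170), (-44, 174), (-40, 128), (-36, 133), (-32, 171), (-28, 169), (-24, 175), (-20, 65), (-16, 173), (-12, 172), (-8, 174), (-4, 118), (0, 135), (4, 174), (8, 176), (12, 176), (16, 175), (20, 177), (24, 139), (28, 63), (32, 61), (36, 79), (40, 92), (44, 87), (48, 92), (52, 109), (56, 119), (60, 67), (64, 66), (68, 48), (72, 49), (76, 61), (80, 68), (84, 61), (88, 70), (92, 160), (96, 194)]
0 [(-92, 118), (-88, 120), (-84, 119), (-80, 118), (-76, 119), (-72, 121), (-68, 121), (-64, 166), (-60, 171), (-56, 172), (-52, 171), (-48, 171), (-44, 173), (-40, 114), (-36, 139), (-32, 170), (-28, 174), (-24, 163), (-20, 88), (-16, 176), (-12, 173), (-8, 176), (-4, 123), (0, 156), (4, 175), (8, 175
[... 686 characters left out ...]
68, 43), (72, 53), (76, 80), (80, 67), (84, 65), (88, 48), (92, 44), (96, 102)]
-35 [(-44, 120), (-40, 119), (-36, 118), (-32, 116), (-28, 129), (-24, 175), (-20, 145), (-16, 166), (-12, 162), (-8, 162), (-4, 152), (0, 158), (4, 172), (8, 169), (12, 168), (16, 164), (20, 174), (24, 177), (28, 102), (32, 79), (36, 73), (40, 96), (44, 64)]
35 [(-44, 119), (-40, 122), (-36, 117), (-32, 117), (-28, 123), (-24, 75), (-20, 65), (-16, 149), (-12, 79), (-8, 66), (-4, 151), (0, 84), (4, 63), (8, 163), (12, 88), (16, 62), (20, 170), (24, 86), (28, 67), (32, 44), (36, 51), (40, 82), (44, 76)]
front 1.0 [0 0]
back 0.99 [0 0]
pulley 1.0 [0 0]
tub 0.99 [0 0]
driver 0.99 [0 0]
alt 1.0 [0 0]
flask 1.0 [0 0]
```

```bash
python3 - <<'E'
from geo import *
import pickle
def meas(fn,z,seam,ends,hw=28,p=[423.9,-291.8,.805]):
    f=pickle.load(open(fn,"rb"))["top"];G=f["img"].astype(np.float32).mean(2)
    def prof(P):
        q=proj(W(P,p),f).astype(np.float32);return cv2.remap(G,q[:,:1],q[:,1:],1).ravel()
    def edge(mk,t):  # sharpest gradient, subpixel centroid
        g=np.abs(np.gradient(cv2.GaussianBlur(prof([mk(u) for u in t])[None],(0,0),2).ravel()));k=g.argmax();s=slice(max(k-4,0),k+5);return (t[s]*g[s]).sum()/g[s].sum()
    for n,c in(("seam",seam),("closed end",ends)):
        Y=np.arange(-20,21,2.);e=[edge(lambda u:[u,y,z],np.arange(c-9,c+9,.5)) for y in Y];k=np.polyfit(Y,e,1);print(fn,n,"pos %.1f yaw %.3f"%(k[1],-k[0]))
    for sgn in(-1,1):
        X=np.arange(ends+8,seam-4,3.);e=[edge(lambda u:[x,u,z],np.arange(sgn*hw-8,sgn*hw+8,.5)) for x in X];k=np.polyfit(X,e,1);print(" side",sgn,"pos0 %.1f yaw %.3f sd %.1f"%(k[1],k[0],np.std(e-np.polyval(k,X))))
meas("f2.pkl",88,30,-80);meas("f3.pkl",128,24,-66)
E
```

```text
f2.pkl seam pos 29.4 yaw 0.005
f2.pkl closed end pos -78.7 yaw 0.005
 side -1 pos0 -29.0 yaw -0.042 sd 0.7
 side 1 pos0 28.0 yaw 0.003 sd 0.2
f3.pkl seam pos 23.7 yaw 0.057
f3.pkl closed end pos -65.8 yaw 0.047
 side -1 pos0 -25.7 yaw 0.043 sd 0.4
 side 1 pos0 28.6 yaw 0.030 sd 0.9
```

```bash
python3 - <<'E'
from geo import *
import pickle
d=[pickle.load(open(n,"rb")) for n in("f0.pkl","f2.pkl","f3.pkl")]
def cmp(i,j,P,h,cam):
    q=proj(W(P,[423.9,-291.8,.805]),d[i][cam])[0].round().astype(int);x,y=q
    A=[cv2.resize(cv2.cvtColor(d[k][cam]["img"],cv2.COLOR_RGB2GRAY),None,fx=4,fy=4,interpolation=2) for k in(i,j)]
    x,y,h=4*x,4*y,4*h
    R=cv2.matchTemplate(A[1][y-h-24:y+h+24,x-h-24:x+h+24],A[0][y-h:y+h,x-h:x+h],5);l=cv2.minMaxLoc(R);print(cam,P,round(l[1],2),(np.array(l[3])-24)/4)
cmp(1,2,[[80,0,60]],8,"scene");cmp(1,2,[[80,20,40]],6,"scene");cmp(0,2,[[80,0,20]],6,"scene");cmp(1,2,[[88,0,48]],6,"top")
from rig import sense
s=sense();print(s["clock"],s["qvel"].round(3))
E
```

```text
scene [[80, 0, 60]] 0.9 [0. 0.]
scene [[80, 20, 40]] 1.0 [0. 0.]
scene [[80, 0, 20]] 0.96 [0.  0.5]
top [[88, 0, 48]] 1.0 [0. 0.]
30.25 [ 0.031 -0.023  0.029  0.006  0.002  0.004]
```

The stack is centred and stable, and nothing else has moved, so I'm handing it in.

```bash
python3 -c "
from rig import *
print(sign_off())"
```

```text
the job is handed in; nothing more can be done
None
```

The job is handed in at about 30 s on the clock: the long case, its cap pushed home, is on the base and the short case is on top, both within about 2 mm of centre by camera, the short one turned about 0.045 rad (limit 0.12), and no bystander moved; sign-off returned no verdict.

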